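# Feed a worn slide by one true turn

### The job

Feed the gauge slide forward by exactly one full turn of its feed screw: wind the handwheel clockwise (seen from above) by its upright grip through the lost motion of the worn screw, which does not count, until you feel it bite, then give it one full turn from there without overrunning it or driving the slide backwards. Its bearing sits in a soft rubber bush, so watch the force and never push or pull the wheel sideways with 25 N or more. Then let go and swing the lock lever clockwise, fully over to its stop, leaving the small things beside the stand where they are.

Things in the scene. Friction and masses are not known exactly. Their poses are not given: they have to be found in the camera images.
- stand: Flat dark steel base plate of the slide stand, 110 x 310 x 14 mm, fixed to the bench; origin at the centre of its underside. Its +y axis is the forward direction of the slide; the handwheel is at its -y end, the lock lever at its +y end, x points across, away from the robot.
- slide_mark (a point): Centre of the top face of the aluminium slide (92 mm across, 88 mm along, top 40 mm above the bench; a ring gauge 58 mm wide and 18 mm high is fixed on it). At the start it lies exactly 18 mm in +y of the stand's origin (stand frame). Clockwise winding moves it in +y of the stand, 2 mm per turn of the screw, only while the screw is biting.
- wheel_axis (a point): On the upright axis of the handwheel, 125 mm above the bench, level with the middle of the grip, 100 mm in -y of the stand's origin. The wheel is a flat aluminium disc of 116 mm diameter, its top 94 mm above the bench, nothing on it but the grip. The axis sits in a rubber bush that gives sideways 1 mm for every 5 N and springs back; it must not give more than 5 mm.
- grip_center (a point): Centre, half-way up, of the upright black crank grip on the wheel, at any side: a rod 18 mm in diameter, 56 mm high from the wheel's top, spinning freely on itself, 45 mm from the wheel's axis. The wheel turns freely (under 0.5 N at the grip) through lost motion of hidden size, 0.3 to 5.6 rad clockwise, then needs 6 to 8 N along the grip's path to turn the screw. It stays where it is left.
- lock_lever (a joint): Angle of the lock lever in rad: 0 = points in -x of the stand (open), grows clockwise seen from above to 1.3 = points about along +y of the stand (locked, a hard stop). Starts between 0 and 0.2. Stiff: about 2 N at its pin; it stays where it is left.
- lever_pivot (a point): Point on the upright axis of the lock lever, 72 mm above the bench, level with the middle of its pin.
- lever_pin (a point): Centre of the upright black pin at the lever's end, 60 mm from the lever's axis: 16 mm diameter at the top, from 54 to 88 mm above the bench. Under it the lever's arm is a bar 13 mm wide, 45 to 55 mm above the bench.
- inspect_stamp: Black inspection stamp standing loose beside the stand, 24 x 24 x 63 mm, origin at the centre of its underside; a bystander.
- eraser: White eraser lying loose in front of the stand, 17 x 42 x 12 mm, origin at the centre of its underside; a bystander.
- bushing: Bronze bushing standing loose beside the stand, 22 x 22 x 21 mm, origin at the centre of its underside; a bystander.

How it is judged:
On the way, in this order (a step that is already met when the one before it is completed fails the run):
1. the lost motion is taken up and the slide begins to move forward (y of slide_mark in the frame of stand above 0.0183 m), for 0.05 s.
2. the slide is fed forward by one turn of the screw, 2 mm, give or take a tenth of a turn (y of slide_mark in the frame of stand between 0.0198 and 0.0202 m), for 0.2 s.
3. the lock lever is swung over to its stop (value of joint lock_lever above 1.15 rad), for 0.1 s.
At the end, for the whole second after the job is handed in: The slide stands 2 mm (one turn of the screw) forward of its start, within 0.2 mm (a tenth of a turn), and the lock lever is within 0.15 rad of its stop (all of step 2 and value of joint lock_lever above 1.15 rad); the robot touches nothing.
It fails at once if the slide is overrun by more than a quarter turn (y of slide_mark in the frame of stand above 0.0205 m).
It fails at once if the slide is wound backwards by more than a fifth of a turn (y of slide_mark in the frame of stand below 0.0176 m).
It fails at once if the wheel is forced sideways in its rubber bush by more than 5 mm (25 N) (distance of wheel_axis from where it was at the start of the episode above 0.005 m).
It fails at once if a bystander is shoved more than 30 mm (distance of any of inspect_stamp, eraser, bushing from where it was at the start of the episode above 0.03 m).
It fails at once if the stamp is knocked over (angle between inspect_stamp's own z axis and vertical above 0.6 rad).
It also fails if it takes over 72 s, if anything falls off the work surface, if the arm or the gripper's body presses on something with over 40 N, if the wrist force passes 120 N, or if a joint passes its speed limit or range.

### The arm

A 6-joint arm with a two-finger parallel gripper is mounted at the origin on a cart in front of the work surface, level with it; the furniture and walls round the work are solid. World frame = base frame: x ahead of the robot, y to its left, z up, the work surface at z = 0. Lengths are in m, angles in rad, forces in N, time in s.
With the tool pointing down it reaches from about 0.375 to 0.75 m from the base axis. Payload 9 kg.
Tool frame: the origin (TCP) lies at the very end of the fingers, on their centre line; the grasp point (between the pads) lies manip.grip_point_offset behind it (manip.grip_point_offset is the distance from the TCP to the grasp point, in m); z points along the fingers, y is the direction in which the jaws open and shut (so a half turn about z gives the same grasp; the last joint's range is limited). The gripper opens to 85 mm and grips with 20 to 120 N. Pads are 22 mm wide; open, the fingers measure 114 mm over their backs; the gripper's body (76 mm by 85 mm) begins 54 mm behind the grasp point. The pads swing forward as they close: fully open they stand 13 mm farther back than shut.
Start: joints at [1.087, 0.104, 0.097, 1.564, 0, 1.353], TCP at [0.158, 0.579, 0.231] pointing down, gripper open.
Joint ranges: [-2.99, 2.99], [-0.84, 1.86], [-1.1, 1.16], [-1.84, 2.11], [-1.51, 1.56], [-3.14, 3.14]. Speed limits (rad/s): [2.22, 2.22, 2.57, 3.14, 3.14, 3.14].

### API

Orientations are given as a unit quaternion [w, x, y, z].
In Python, from station import manip gives the robot as it stands.
- The arm moves only by the shell command python3 -m pendant 'ROWS' [OPENING] [FORCE]. ROWS is JSON, a list of rows, each a list of 2 entries, a list of its own where there are three numbers: the shift along the tool's x, y, z in mm, then the turn, a rotation vector about the tool's x, y, z in rad. A call has 1 to 20 rows; each row is the pose to reach, as a shift and turn from the pose measured when the call began, along the tool's axes at that moment; what a row does not reach only later rows make up. A row lasts 1/10 s, in which the tool goes at most 50 mm and 8.59 degrees, less where a joint would pass 70% of its speed; a pose out of reach is approached as far as the arm can. A call with a gripper value outside its range is refused whole. OPENING is the gripper's target within -1 to 1 (fully open at 1, half-way at 0, shut at -1), set as the call begins (- or left out, the last holds). The fingers move at their own pace and stop on an object; FORCE is the grip in N (left out, the last holds). Time passes only in rows, so rows that repeat a pose let the fingers close. It gives the time, the measured TCP pose, the force and the opening at its end, in the units of the state.
- manip.sense(): the state, without advancing time (a new reading comes with each control period).
- manip.snapshot(name): name is "scene" or "top"; returns a dict with "pixels" (384x512x3 uint8, red, green, blue), "intrinsics" (3x3 intrinsics, pixels), "extrinsics" (4x4, takes a point from camera to world coordinates). Camera axes: x right, y up, looking along -z (the intrinsics and any distortion apply to the point x, -y, -z); pixel columns grow to the right and rows downward; lengths in m; the calibration is good to about 2 mm. A picture is of the moment at which its call begins. There is no depth.
- manip.close_job(): hands the job in, once; it reports no verdict.
The state is a dict: "t": time; "q": joint angles; "joint_vel": joint speeds; "tau": joint torques, N m; "ee_pos": TCP position; "ee_rot": TCP orientation; "contact_force": force on the tool from outside, world axes, zero at the start; "torque": the same for the moment, N m; "finger_gap": finger opening in m.
Only numpy, scipy, OpenCV 4.12 (cv2) and the standard library are available. Lean on these libraries where they do the work, as an engineer would, in place of code of your own. Each camera call takes 0.05 s, during which the arm holds its last target.

## Working session

There is one attempt and no reset: what is moved stays moved. The work goes in short steps, Python scripts to look and compute and a shell command to move; the robot and the scene stay as the last step left them, time stands still between calls to the robot, and variables do not carry over. Pictures are saved under pics/ and viewed, and the job is handed in when it is done.

```bash
ls; mkdir -p pics; python3 - <<'E'
from station import manip
import cv2,numpy as np
print(manip.sense(), manip.grip_point_offset)
for n in("scene","top"):
    s=manip.snapshot(n); cv2.imwrite(f"pics/{n}0.png",s["pixels"][:,:,::-1]); print(n,s["intrinsics"],s["extrinsics"],[k for k in s])
    np.savez(f"{n}0.npz",**{k:s[k] for k in("pixels","intrinsics","extrinsics")})
E
```

```text
pics
{'t': 0.0, 'q': array([1.08726969e+00, 1.04702821e-01, 9.64618608e-02, 1.56390128e+00,
       4.13021936e-06, 1.35308442e+00]), 'joint_vel': array([ 9.27316432e-06, -2.53637072e-05,  1.04161586e-03,  7.25492488e-04,
        2.06229635e-03, -8.09383759e-04]), 'tau': array([ 2.64291688e-03, -5.56947005e+01,  5.03636563e+01,  1.74904650e-02,
       -1.91663567e-04, -2.14519304e-05]), 'ee_pos': array([0.15745373, 0.57862351, 0.23051619]), 'ee_rot': array([-2.33085482e-04,  1.32516395e-01,  9.91180585e-01, -6.31302636e-04]), 'contact_force': array([-1.3181138 , -0.31701366, -0.37079415]), 'torque': array([-0.03005445, -0.01316165,  0.04174768]), 'finger_gap': 0.08533479754606543} 0.0187
scene [[408.78618863   0.         255.74414824]
 [  0.         408.78618863 192.41407814]
 [  0.           0.           1.        ]] [[-0.80829527  0.42686191 -0.40552147  0.2530574 ]
 [-0.5887298  -0.57721219  0.56588277  0.49558595]
 [ 0.00748186  0.69614294  0.71786421  0.71196731]
 [ 0.          0.          0.          1.        ]] ['pixels', 'intrinsics', 'extrinsics']
top [[416.07799825   0.         258.53379897]
 [  0.         416.07799825 187.66879685]
 [  0.           0.           1.        ]] [[-0.00495608  0.98610674 -0.16603897  0.44316426]
 [-0.9999801  -0.00553526 -0.00302568  0.03169472]
 [-0.00390271  0.16602067  0.98611455  0.95835686]
 [ 0.          0.          0.          1.        ]] ['pixels', 'intrinsics', 'extrinsics']
```

View pics/scene0.png

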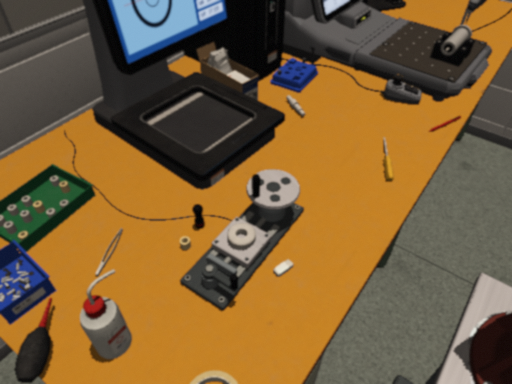

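View pics/top0.png

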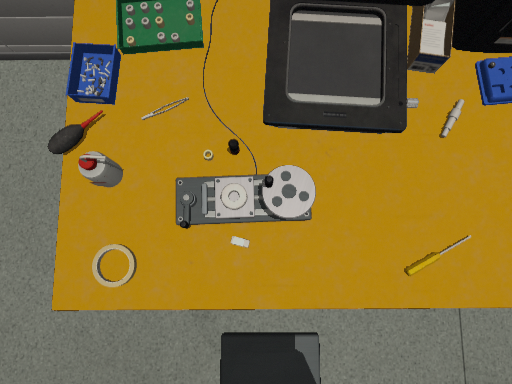

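The top view shows the stand around (243,200), the wheel at (289,192), the grip near (268,182), the lever pivot near (186,200) and the lever pin near (184,224). I'll enlarge the crops to read these more closely.

```bash
python3 - <<'E'
import cv2
a=cv2.imread("pics/top0.png")[130:260,165:325]; cv2.imwrite("pics/topc.png",cv2.resize(a,None,fx=5,fy=4.6 if 0 else 4.6,interpolation=2)) if 0 else cv2.imwrite("pics/topc.png",cv2.resize(a,None,fx=4.5,fy=4.5,interpolation=2))
a=cv2.imread("pics/scene0.png")[160:310,170:310]; cv2.imwrite("pics/scc.png",cv2.resize(a,None,fx=4,fy=4,interpolation=2))
E
```

```text
(no output)
```

View pics/topc.png

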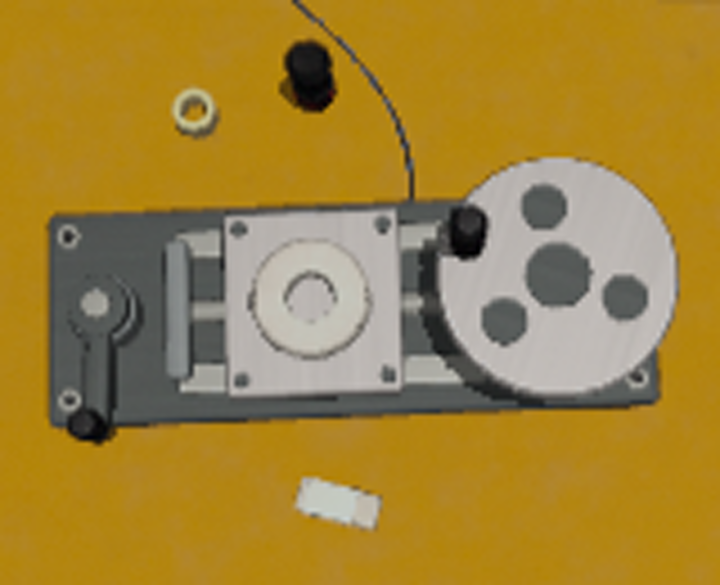

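View pics/scc.png

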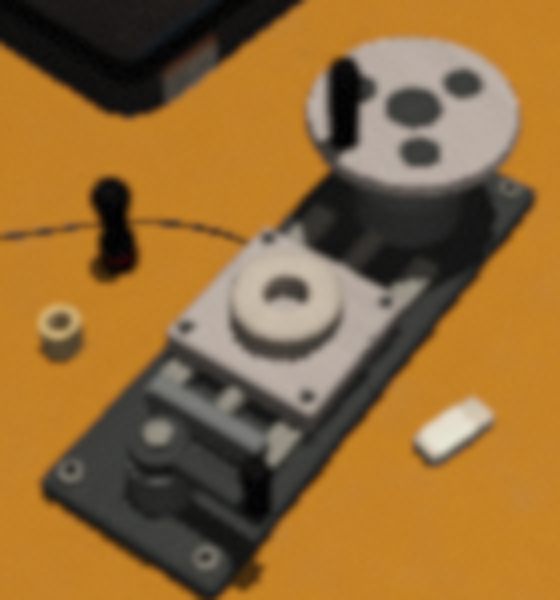

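```bash
cat > h.py <<'E'
import numpy as np
def ray(n,u,v,z):
    d=np.load(f"{n}0.npz");K=d["intrinsics"];E=d["extrinsics"]
    c=np.array([(u-K[0,2])/K[0,0],-(v-K[1,2])/K[1,1],-1]);w=E[:3,:3]@c;o=E[:3,3]
    return (o+w*(z-o[2])/w[2])
def proj(n,p):
    d=np.load(f"{n}0.npz");K=d["intrinsics"];E=d["extrinsics"]
    c=E[:3,:3].T@(np.array(p)-E[:3,3]);return np.array([K[0,2]+K[0,0]*c[0]/-c[2],K[1,2]+K[1,1]*c[1]/c[2]])
def T(x,y): return 165+(x+.5)/4.5-.5,130+(y+.5)/4.5-.5
def S(x,y): return 170+(x+.5)/4-.5,160+(y+.5)/4-.5
E
python3 - <<'E'
from h import *
np.set_printoptions(precision=4,suppress=True)
t=lambda x,y,z:ray("top",*T(x,y),z)
s=lambda x,y,z:ray("scene",*S(x,y),z)
print("corners",t(50,216,.014),t(52,427,.014),t(660,404,.014))
print("scene corners",s(45,487,.014),s(212,597,.014),s(532,195,.014))
print("wheel",t(558,276,.094),"l/r",t(438,276,.094),t(678,276,.094),t(558,157,.094),t(558,395,.094))
print("wheel scene",s(412,112,.094),s(306,112,.094),s(519,112,.094))
print("grip top",t(468,217,.15),s(343,66,.15),"bot",t(468,245,.094),s(343,145,.094))
print("slide ctr",t(312,302,.04), "gauge",t(311,297,.058),s(286,290,.058))
print("lever piv",t(96,303,.06),s(158,432,.06),"pin top",t(90,422,.088),s(256,462,.088), "bot",s(256,512,.054))
print("stamp",t(310,60,.063),t(310,98,0),s(110,193,.063),"bush",t(195,112,.021),s(60,318,.021),"eraser",t(338,502,.012),s(455,430,.012))
E
```

```text
corners [0.6268 0.226  0.014 ] [0.5185 0.2219 0.014 ] [ 0.5284 -0.0848  0.014 ]
scene corners [0.6223 0.2291 0.014 ] [0.5191 0.2263 0.014 ] [ 0.5308 -0.0773  0.014 ]
wheel [ 0.5814 -0.0289  0.094 ] l/r [0.5817 0.0272 0.094 ] [ 0.581  -0.0849  0.094 ] [ 0.6383 -0.0298  0.094 ] [ 0.5256 -0.0279  0.094 ]
wheel scene [ 0.5816 -0.0244  0.094 ] [0.627  0.0091 0.094 ] [ 0.5357 -0.0584  0.094 ]
grip top [0.5989 0.0141 0.15  ] [0.5977 0.0165 0.15  ] bot [0.5963 0.0131 0.094 ] [0.5968 0.017  0.094 ]
slide ctr [0.5776 0.0895 0.04  ] gauge [0.5774 0.0888 0.058 ] [0.5801 0.0888 0.058 ]
lever piv [0.5748 0.193  0.06  ] [0.5758 0.1934 0.06  ] pin top [0.5148 0.1894 0.088 ] [0.5166 0.1926 0.088 ] bot [0.5145 0.197  0.054 ]
stamp [0.6951 0.0896 0.063 ] [0.6921 0.0936 0.    ] [0.6931 0.0953 0.063 ] bush [0.6796 0.1514 0.021 ] [0.6833 0.1517 0.021 ] eraser [0.4802 0.0777 0.012 ] [0.4792 0.081  0.012 ]
```

```bash
cat >> h.py <<'E'
from scipy.spatial.transform import Rotation as R
def rel(p,yaw_y=None):
    from station import manip
    s=manip.sense();q=s["ee_rot"];r=R.from_quat([q[1],q[2],q[3],q[0]])
    p=np.array(p,float);d=r.inv().apply(p-s["ee_pos"])*1000
    # goal: tool z down, tool y at angle yaw_y
    out=None
    if yaw_y is not None:
        y=np.array([np.cos(yaw_y),np.sin(yaw_y),0]);z=np.array([0,0,-1.]);x=np.cross(y,z)
        out=(r.inv()*R.from_matrix(np.c_[x,y,z])).as_rotvec()
    return d.round(2),out
def st():
    from station import manip
    s=manip.sense();q=s["ee_rot"];r=R.from_quat([q[1],q[2],q[3],q[0]]).as_matrix()
    print("t",round(s["t"],2),"p",s["ee_pos"].round(4),"F",s["contact_force"].round(2),"gap",round(s["finger_gap"],4),"tooly",r[:,1].round(4),"q",s["q"].round(3))
E
python3 -c "
from h import *
print(rel([.5975,.0153,.2305],np.pi/2));print(rel([.5975,.0153,.2305],0))"
```

```text
(array([-5.7258e+02, -4.2798e+02,  4.5000e-01]), array([-0.00112116, -0.00041819, -0.26582569]))
(array([-5.7258e+02, -4.2798e+02,  4.5000e-01]), array([-1.16629376e-03,  5.32610290e-04,  1.30497044e+00]))
```

```bash
python3 -m pendant '[[[-60,-45,0],[0,0,-0.05]],[[-100,-75,0],[0,0,-0.1]],[[-140,-105,0],[0,0,-0.15]],[[-180,-135,0],[0,0,-0.2]],[[-220,-165,0],[0,0,-0.266]],[[-260,-195,0],[0,0,-0.266]],[[-300,-224,0],[0,0,-0.266]],[[-340,-254,0],[0,0,-0.266]],[[-380,-284,0],[0,0,-0.266]],[[-420,-314,0],[0,0,-0.266]],[[-460,-344,0],[0,0,-0.266]],[[-500,-374,0],[0,0,-0.266]],[[-535,-400,0],[0,0,-0.266]],[[-560,-418,0],[0,0,-0.266]],[[-570,-426,0],[0,0,-0.266]],[[-572.6,-428,0],[0,0,-0.266]],[[-572.6,-428,0],[0,0,-0.266]],[[-572.6,-428,0],[0,0,-0.266]]]' 1; python3 -c "
from h import *
st();print(rel([.5975,.0153,.105],np.pi/2))"
```

```text
t: 1.9
ee_pos: [0.5969, 0.0166, 0.2312]
ee_rot: [-0.0, -0.001, 1.0, -0.0]
contact_force: [0.2, 0.0, 0.4]
finger_gap: 0.0854
t 1.9 p [0.5969 0.0166 0.2312] F [0.24 0.01 0.4 ] gap 0.0854 tooly [-1.6e-03  1.0e+00 -8.0e-04] q [-1.900e-01  9.600e-02  8.800e-02  1.564e+00 -1.000e-03 -1.920e-01]
(array([ -0.69,  -1.24, 126.19]), array([-0.00077985, -0.00063012,  0.00160253]))
```

```bash
python3 -m pendant '[[[-0.7,-1.2,30],[0,0,0]],[[-0.7,-1.2,60],[0,0,0]],[[-0.7,-1.2,90],[0,0,0]],[[-0.7,-1.2,110],[0,0,0]],[[-0.7,-1.2,120],[0,0,0]],[[-0.7,-1.2,124],[0,0,0]],[[-0.7,-1.2,124],[0,0,0]],[[-0.7,-1.2,124],[0,0,0]]]' 1; python3 - <<'E'
from h import *
from station import manip
import cv2
st()
s=manip.snapshot("top"); cv2.imwrite("pics/t1.png",cv2.resize(s["pixels"][130:260,165:325,::-1],None,fx=4.5,fy=4.5,interpolation=2))
s=manip.snapshot("scene"); cv2.imwrite("pics/s1.png",cv2.resize(s["pixels"][120:270,200:340,::-1],None,fx=4,fy=4,interpolation=2))
E
```

```text
t: 2.7
ee_pos: [0.5982, 0.0154, 0.1087]
ee_rot: [0.001, -0.001, 1.0, -0.001]
contact_force: [-0.5, 0.5, -0.3]
finger_gap: 0.0858
t 2.7 p [0.5982 0.0154 0.1087] F [-0.46  0.45 -0.29] gap 0.0858 tooly [-0.0019  1.     -0.0012] q [-1.92e-01  1.10e-01 -1.19e-01  1.34e+00 -1.00e-03 -1.94e-01]
```

View pics/s1.png

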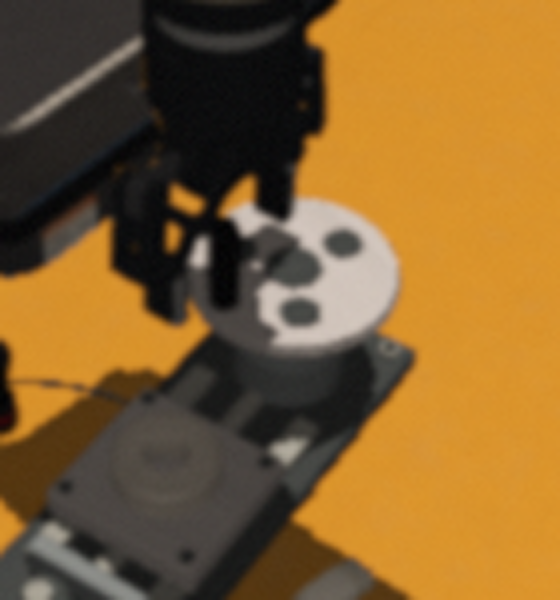

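View pics/t1.png

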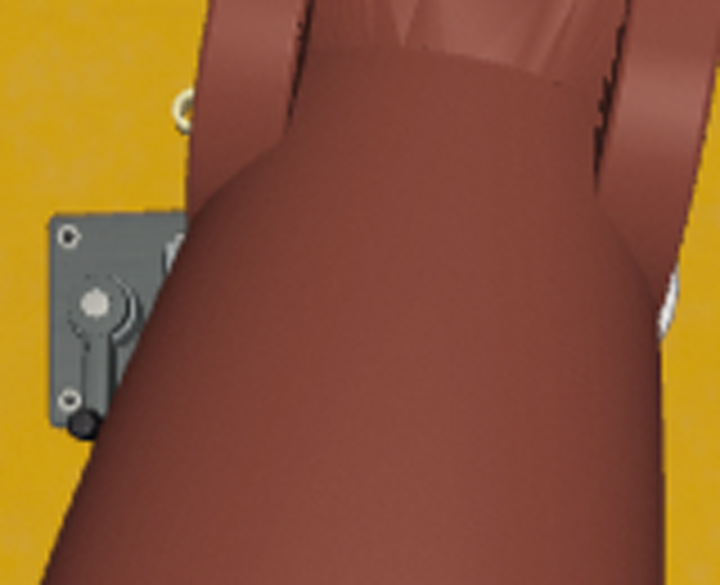

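The scene crop shows the grip at (225,262) between the open fingers at (165,290) and (275,215). The top view is blocked by the arm. Next I'll close gently.

```bash
python3 -m pendant '[[[0,0,0],[0,0,0]],[[0,0,0],[0,0,0]],[[0,0,0],[0,0,0]],[[0,0,0],[0,0,0]],[[0,0,0],[0,0,0]]]' -0.4 20;  python3 -m pendant '[[[0,0,0],[0,0,0]],[[0,0,0],[0,0,0]],[[0,0,0],[0,0,0]]]' -0.55;python3 -m pendant '[[[0,0,0],[0,0,0]],[[0,0,0],[0,0,0]],[[0,0,0],[0,0,0]]]' -0.8
```

```text
t: 3.3
ee_pos: [0.5982, 0.0152, 0.1084]
ee_rot: [0.001, -0.001, 1.0, -0.001]
contact_force: [-0.2, 0.2, 0.1]
finger_gap: 0.0257
t: 3.6
ee_pos: [0.5982, 0.0152, 0.1084]
ee_rot: [0.001, -0.001, 1.0, -0.001]
contact_force: [-0.2, -1.0, -0.8]
finger_gap: 0.0193
t: 3.9
ee_pos: [0.5982, 0.0151, 0.1084]
ee_rot: [0.0, -0.001, 1.0, -0.001]
contact_force: [-0.3, -1.6, 0.1]
finger_gap: 0.0172
```

```bash
cat >> h.py <<'E'
C=np.array([.5810,-.0270])
def rows(phis,z=.1084,C=C):
    from station import manip
    s=manip.sense();p=s["ee_pos"];F=s["contact_force"]
    ph=np.arctan2(p[1]-C[1],p[0]-C[0]);rad=np.hypot(*(p[:2]-C));e=np.array([np.cos(ph),np.sin(ph)])
    print("phi %.3f r %.2f Frad %.2f Fcw-resist %.2f"%(ph,rad*1e3,F[:2]@e,F[:2]@np.array([-e[1],e[0]])),"t",s["t"])
    print([[list(map(float,rel([C[0]+.045*np.cos(a),C[1]+.045*np.sin(a),z])[0].round(1))),[0,0,0]] for a in phis])
def go(n=10,d=.1,**k):
    from station import manip
    p=manip.sense()["ee_pos"];Cc=k.get("C",C);ph=np.arctan2(p[1]-Cc[1],p[0]-Cc[0])
    rows([ph-d*(i+1) for i in range(n)],**k)
E
python3 -c "
from h import *
go(8)"
```

```text
phi 1.183 r 45.44 Frad -1.56 Fcw-resist -0.35 t 3.9
[[[-3.9, -2.3, 0.0], [0, 0, 0]], [[-7.8, -4.6, 0.0], [0, 0, 0]], [[-11.4, -7.3, 0.0], [0, 0, 0]], [[-14.7, -10.3, 0.0], [0, 0, 0]], [[-17.7, -13.7, 0.0], [0, 0, 0]], [[-20.4, -17.3, 0.1], [0, 0, 0]], [[-22.6, -21.2, 0.1], [0, 0, 0]], [[-24.5, -25.3, 0.1], [0, 0, 0]]]
```

```bash
python3 -m pendant '[[[-3.9,-2.3,0],[0,0,0]],[[-7.8,-4.6,0],[0,0,0]],[[-11.4,-7.3,0],[0,0,0]],[[-11.4,-7.3,0],[0,0,0]]]'; python3 -c "
from h import *
go(8)"
```

```text
t: 4.3
ee_pos: [0.6104, 0.0075, 0.1086]
ee_rot: [0.001, -0.001, 1.0, -0.001]
contact_force: [0.9, 0.9, 1.7]
finger_gap: 0.017
phi 0.865 r 45.29 Frad 1.28 Fcw-resist -0.08 t 4.3
[[[-3.1, -3.3, 0.2], [0, 0, 0]], [[-6.0, -6.7, 0.2], [0, 0, 0]], [[-8.6, -10.4, 0.2], [0, 0, 0]], [[-10.8, -14.3, 0.2], [0, 0, 0]], [[-12.6, -18.4, 0.2], [0, 0, 0]], [[-14.0, -22.7, 0.3], [0, 0, 0]], [[-15.0, -27.1, 0.3], [0, 0, 0]], [[-15.5, -31.6, 0.3], [0, 0, 0]]]
```

```bash
python3 -m pendant '[[[-3.1,-3.3,0],[0,0,0]],[[-6,-6.7,0],[0,0,0]],[[-8.6,-10.4,0],[0,0,0]],[[-10.8,-14.3,0],[0,0,0]],[[-10.8,-14.3,0],[0,0,0]]]'; python3 -c "
from h import *
go(8)"
```

```text
t: 4.8
ee_pos: [0.6219, -0.0075, 0.1089]
ee_rot: [0.001, -0.0, 1.0, -0.001]
contact_force: [2.8, 1.9, 2.4]
finger_gap: 0.0171
phi 0.445 r 45.28 Frad 3.38 Fcw-resist 0.54 t 4.8
[[[-1.5, -4.3, 0.5], [0, 0, 0]], [[-2.8, -8.6, 0.5], [0, 0, 0]], [[-3.6, -13.0, 0.5], [0, 0, 0]], [[-4.1, -17.5, 0.5], [0, 0, 0]], [[-4.0, -22.0, 0.5], [0, 0, 0]], [[-3.6, -26.4, 0.5], [0, 0, 0]], [[-2.6, -30.8, 0.5], [0, 0, 0]], [[-1.3, -35.1, 0.5], [0, 0, 0]]]
```

```bash
sed -i 's/^C=.*/C=np.array([.5816,-.0270])/' h.py; python3 -m pendant '[[[-2,-4.3,0],[0,0,0]],[[-3.3,-8.6,0],[0,0,0]],[[-4.2,-13,0],[0,0,0]],[[-4.7,-17.5,0],[0,0,0]],[[-4.7,-17.5,0],[0,0,0]]]'; python3 -c "
from h import *
go(8)"
```

```text
t: 5.3
ee_pos: [0.6268, -0.026, 0.109]
ee_rot: [0.002, 0.0, 1.0, -0.001]
contact_force: [3.7, -0.7, 2.4]
finger_gap: 0.0177
phi 0.023 r 45.20 Frad 3.68 Fcw-resist -0.78 t 5.3
[[[0.3, -4.5, 0.6], [0, 0, 0]], [[0.9, -9.0, 0.6], [0, 0, 0]], [[1.9, -13.3, 0.6], [0, 0, 0]], [[3.4, -17.6, 0.6], [0, 0, 0]], [[5.2, -21.7, 0.6], [0, 0, 0]], [[7.5, -25.6, 0.7], [0, 0, 0]], [[10.1, -29.2, 0.7], [0, 0, 0]], [[13.1, -32.6, 0.6], [0, 0, 0]]]
```

```bash
sed -i 's/^C=.*/C=np.array([.5822,-.0270])/' h.py; python3 -m pendant '[[[0,-4.5,0],[0,0,0]],[[0.3,-9,0.3],[0,0,0]],[[1.3,-13.3,0.6],[0,0,0]],[[2.8,-17.6,0.6],[0,0,0]],[[4.6,-21.7,0.6],[0,0,0]],[[4.6,-21.7,0.6],[0,0,0]]]'; python3 -c "
from h import *
go(8)"
```

```text
t: 5.9
ee_pos: [0.6221, -0.0485, 0.1087]
ee_rot: [0.002, 0.0, 1.0, -0.001]
contact_force: [2.7, -2.2, 5.4]
finger_gap: 0.0172
phi -0.495 r 45.35 Frad 3.46 Fcw-resist -0.66 t 5.9
[[[2.6, -3.7, 0.3], [0, 0, 0]], [[5.3, -7.3, 0.3], [0, 0, 0]], [[8.4, -10.6, 0.3], [0, 0, 0]], [[11.7, -13.6, 0.3], [0, 0, 0]], [[15.4, -16.2, 0.3], [0, 0, 0]], [[19.3, -18.5, 0.3], [0, 0, 0]], [[23.4, -20.3, 0.3], [0, 0, 0]], [[27.6, -21.8, 0.3], [0, 0, 0]]]
```

```bash
python3 -m pendant '[[[2.4,-3.9,-0.2],[0,0,0]],[[5.1,-7.5,-0.3],[0,0,0]],[[8.2,-10.9,-0.3],[0,0,0]],[[11.5,-13.9,-0.3],[0,0,0]],[[15.2,-16.6,-0.3],[0,0,0]],[[15.2,-16.6,-0.3],[0,0,0]]]'; python3 -c "
from h import *
go(8,z=.109)"
```

```text
t: 6.5
ee_pos: [0.6072, -0.0647, 0.1091]
ee_rot: [0.003, 0.0, 1.0, -0.001]
contact_force: [7.5, 3.0, 3.1]
finger_gap: 0.0172
phi -0.986 r 45.24 Frad 1.70 Fcw-resist 7.92 t 6.5
[[[4.0, -2.1, 0.1], [0, 0, 0]], [[8.1, -4.0, 0.0], [0, 0, 0]], [[12.3, -5.5, 0.0], [0, 0, 0]], [[16.7, -6.5, 0.0], [0, 0, 0]], [[21.2, -7.1, -0.0], [0, 0, 0]], [[25.6, -7.3, -0.0], [0, 0, 0]], [[30.1, -7.0, -0.1], [0, 0, 0]], [[34.6, -6.3, -0.1], [0, 0, 0]]]
```

It bit between phi -0.50 and -0.99. The resistance along the grip's path jumped from about 0 to 7.9 N. I take the bite at about -0.72, so the stopping point is tool phi of about -0.76, one revolution on.

```bash
python3 -m pendant '[[[4,-2.1,0],[0,0,0]],[[8.1,-4,0],[0,0,0]],[[12.3,-5.5,0],[0,0,0]],[[16.7,-6.5,0],[0,0,0]],[[21.2,-7.1,0],[0,0,0]],[[25.6,-7.3,0],[0,0,0]],[[25.6,-7.3,0],[0,0,0]]]'; python3 -c "
from h import *
go(8,z=.109)"
```

```text
t: 7.2
ee_pos: [0.5818, -0.0724, 0.1089]
ee_rot: [0.003, 0.0, 1.0, -0.001]
contact_force: [6.9, -1.7, -0.3]
finger_gap: 0.0168
phi -1.580 r 45.38 Frad 1.59 Fcw-resist 6.95 t 7.2
[[[4.5, 0.6, -0.1], [0, 0, 0]], [[8.9, 1.4, -0.2], [0, 0, 0]], [[13.3, 2.5, -0.2], [0, 0, 0]], [[17.5, 4.1, -0.2], [0, 0, 0]], [[21.5, 6.1, -0.2], [0, 0, 0]], [[25.3, 8.5, -0.3], [0, 0, 0]], [[28.9, 11.2, -0.3], [0, 0, 0]], [[32.2, 14.3, -0.3], [0, 0, 0]]]
```

```bash
python3 -m pendant '[[[4.5,0.4,0],[0,0,0]],[[8.9,1.2,0],[0,0,0]],[[13.3,2.3,0],[0,0,0]],[[17.5,3.9,0],[0,0,0]],[[21.5,6,0],[0,0,0]],[[25.3,8.4,0],[0,0,0]],[[25.3,8.4,0],[0,0,0]]]'; python3 -c "
from h import *
go(8,z=.109)"
```

```text
t: 7.9
ee_pos: [0.5562, -0.0647, 0.1084]
ee_rot: [0.003, 0.0, 1.0, -0.002]
contact_force: [5.9, -4.4, -0.7]
finger_gap: 0.0171
phi -2.174 r 45.78 Frad 0.25 Fcw-resist 7.39 t 7.9
[[[3.1, 3.4, -0.6], [0, 0, 0]], [[6.4, 6.4, -0.6], [0, 0, 0]], [[9.4, 9.8, -0.6], [0, 0, 0]], [[12.0, 13.5, -0.7], [0, 0, 0]], [[14.2, 17.4, -0.7], [0, 0, 0]], [[16.0, 21.5, -0.7], [0, 0, 0]], [[17.5, 25.8, -0.8], [0, 0, 0]], [[18.4, 30.2, -0.8], [0, 0, 0]]]
```

```bash
python3 -m pendant '[[[3.3,3,-0.2],[0,0,0]],[[6.5,6.2,-0.4],[0,0,0]],[[9.5,9.7,-0.5],[0,0,0]],[[12.1,13.4,-0.5],[0,0,0]],[[14.3,17.4,-0.5],[0,0,0]],[[16.1,21.5,-0.5],[0,0,0]],[[17.5,25.8,-0.5],[0,0,0]],[[17.5,25.8,-0.5],[0,0,0]]]'; python3 -c "
from h import *
go(8,z=.109)"
```

```text
t: 8.7
ee_pos: [0.538, -0.0397, 0.108]
ee_rot: [0.002, 0.001, 1.0, -0.003]
contact_force: [3.4, -6.0, -0.6]
finger_gap: 0.0167
phi -2.861 r 46.03 Frad -1.64 Fcw-resist 6.70 t 8.7
[[[0.0, 4.7, -1.0], [0, 0, 0]], [[0.6, 9.1, -1.0], [0, 0, 0]], [[0.8, 13.6, -1.1], [0, 0, 0]], [[0.5, 18.1, -1.1], [0, 0, 0]], [[-0.3, 22.5, -1.1], [0, 0, 0]], [[-1.5, 26.9, -1.1], [0, 0, 0]], [[-3.1, 31.1, -1.1], [0, 0, 0]], [[-5.1, 35.1, -1.2], [0, 0, 0]]]
```

```bash
python3 -m pendant '[[[0.2,4.6,-0.3],[0,0,0]],[[0.6,9.1,-0.6],[0,0,0]],[[0.8,13.6,-0.8],[0,0,0]],[[0.5,18.1,-0.8],[0,0,0]],[[-0.3,22.5,-0.8],[0,0,0]],[[-1.5,26.9,-0.8],[0,0,0]],[[-3.1,31.1,-0.8],[0,0,0]],[[-3.1,31.1,-0.8],[0,0,0]]]'; python3 -c "
from h import *
go(8,z=.109)"
```

```text
t: 9.5
ee_pos: [0.5399, -0.0096, 0.1078]
ee_rot: [0.001, 0.001, 1.0, -0.004]
contact_force: [-0.4, -7.8, 0.9]
finger_gap: 0.0168
phi 2.752 r 45.73 Frad -2.60 Fcw-resist 7.42 t 9.5
[[[-2.6, 3.8, -1.2], [0, 0, 0]], [[-4.9, 7.6, -1.2], [0, 0, 0]], [[-7.6, 11.3, -1.3], [0, 0, 0]], [[-10.6, 14.6, -1.3], [0, 0, 0]], [[-13.9, 17.6, -1.3], [0, 0, 0]], [[-17.6, 20.3, -1.3], [0, 0, 0]], [[-21.4, 22.6, -1.3], [0, 0, 0]], [[-25.5, 24.4, -1.3], [0, 0, 0]]]
```

```bash
python3 -m pendant '[[[-2.4,3.8,-0.3],[0,0,0]],[[-4.9,7.6,-0.6],[0,0,0]],[[-7.6,11.2,-0.8],[0,0,0]],[[-10.6,14.4,-0.8],[0,0,0]],[[-13.9,17.4,-0.8],[0,0,0]],[[-17.6,20.1,-0.8],[0,0,0]],[[-21.4,22.4,-0.8],[0,0,0]],[[-21.4,22.4,-0.8],[0,0,0]]]'; python3 -c "
from h import *
go(8,z=.109)"
```

```text
t: 10.3
ee_pos: [0.5595, 0.0119, 0.1077]
ee_rot: [-0.001, 0.001, 1.0, -0.005]
contact_force: [-5.2, -5.6, 5.7]
finger_gap: 0.0172
phi 2.099 r 45.02 Frad -2.16 Fcw-resist 7.32 t 10.3
[[[-4.0, 2.0, -1.3], [0, 0, 0]], [[-8.2, 3.7, -1.4], [0, 0, 0]], [[-12.5, 5.0, -1.4], [0, 0, 0]], [[-16.9, 5.8, -1.4], [0, 0, 0]], [[-21.4, 6.1, -1.4], [0, 0, 0]], [[-25.9, 6.0, -1.4], [0, 0, 0]], [[-30.4, 5.5, -1.4], [0, 0, 0]], [[-34.8, 4.5, -1.4], [0, 0, 0]]]
```

```bash
python3 -m pendant '[[[-4,2,-0.5],[0,0,0]],[[-8.2,3.6,-1],[0,0,0]],[[-12.5,4.8,-1.2],[0,0,0]],[[-16.9,5.6,-1.2],[0,0,0]],[[-21.4,5.9,-1.2],[0,0,0]],[[-25.9,5.8,-1.2],[0,0,0]],[[-30.4,5.3,-1.2],[0,0,0]],[[-30.4,5.3,-1.2],[0,0,0]]]'; python3 -c "
from h import *
go(8,z=.109)"
```

```text
t: 11.1
ee_pos: [0.5875, 0.0174, 0.1076]
ee_rot: [-0.004, 0.001, 1.0, -0.005]
contact_force: [-6.8, 1.6, 5.4]
finger_gap: 0.0173
phi 1.451 r 44.74 Frad 0.80 Fcw-resist 6.98 t 11.1
[[[-4.4, -0.5, -1.4], [0, 0, 0]], [[-8.8, -1.7, -1.4], [0, 0, 0]], [[-13.0, -3.3, -1.5], [0, 0, 0]], [[-17.0, -5.3, -1.5], [0, 0, 0]], [[-20.8, -7.8, -1.5], [0, 0, 0]], [[-24.3, -10.5, -1.5], [0, 0, 0]], [[-27.6, -13.7, -1.5], [0, 0, 0]], [[-30.5, -17.1, -1.5], [0, 0, 0]]]
```

```bash
python3 -m pendant '[[[-4.4,-0.5,-0.5],[0,0,0]],[[-8.8,-1.6,-1],[0,0,0]],[[-13,-3.2,-1.2],[0,0,0]],[[-17,-5.2,-1.2],[0,0,0]],[[-20.8,-7.7,-1.2],[0,0,0]],[[-24.3,-10.4,-1.2],[0,0,0]],[[-27.6,-13.6,-1.2],[0,0,0]],[[-27.6,-13.6,-1.2],[0,0,0]]]'; python3 -c "
from h import *
go(8,z=.109)"
```

```text
t: 11.9
ee_pos: [0.6133, 0.0053, 0.1076]
ee_rot: [-0.006, 0.0, 1.0, -0.003]
contact_force: [-3.3, 7.4, 4.7]
finger_gap: 0.0174
phi 0.805 r 44.85 Frad 3.02 Fcw-resist 7.48 t 11.9
[[[-3.2, -3.2, -1.4], [0, 0, 0]], [[-5.9, -6.7, -1.4], [0, 0, 0]], [[-8.3, -10.6, -1.4], [0, 0, 0]], [[-10.3, -14.6, -1.4], [0, 0, 0]], [[-11.8, -18.8, -1.4], [0, 0, 0]], [[-13.0, -23.2, -1.4], [0, 0, 0]], [[-13.7, -27.6, -1.4], [0, 0, 0]], [[-13.9, -32.1, -1.3], [0, 0, 0]]]
```

```bash
python3 -m pendant '[[[-3.2,-3.2,-0.5],[0,0,0]],[[-6.1,-6.7,-1],[0,0,0]],[[-8.6,-10.6,-1.2],[0,0,0]],[[-10.6,-14.6,-1.2],[0,0,0]],[[-12.1,-18.8,-1.2],[0,0,0]],[[-13.3,-23.2,-1.2],[0,0,0]],[[-14,-27.6,-1.2],[0,0,0]],[[-14,-27.6,-1.2],[0,0,0]]]'; python3 -c "
from h import *
go(9,z=.1085)"
```

```text
t: 12.7
ee_pos: [0.6266, -0.0206, 0.1082]
ee_rot: [-0.007, -0.0, 1.0, -0.001]
contact_force: [1.9, 8.4, 2.3]
finger_gap: 0.0171
phi 0.142 r 44.90 Frad 3.03 Fcw-resist 8.02 t 12.7
[[[-0.5, -4.5, -0.3], [0, 0, 0]], [[-0.5, -9.0, -0.3], [0, 0, 0]], [[0.0, -13.4, -0.3], [0, 0, 0]], [[0.9, -17.8, -0.2], [0, 0, 0]], [[2.3, -22.1, -0.2], [0, 0, 0]], [[4.1, -26.2, -0.2], [0, 0, 0]], [[6.3, -30.2, -0.2], [0, 0, 0]], [[8.8, -33.9, -0.1], [0, 0, 0]], [[11.8, -37.3, -0.1], [0, 0, 0]]]
```

```bash
python3 -m pendant '[[[-0.6,-4.5,-0.3],[0,0,0]],[[-0.7,-9,-0.3],[0,0,0]],[[-0.3,-13.4,-0.3],[0,0,0]],[[0.6,-17.8,-0.2],[0,0,0]],[[2,-22.1,-0.2],[0,0,0]],[[3.8,-26.2,-0.2],[0,0,0]],[[6,-30.2,-0.2],[0,0,0]],[[8.5,-33.9,-0.1],[0,0,0]],[[8.5,-33.9,-0.1],[0,0,0]],[[8.5,-33.9,-0.1],[0,0,0]]]'; python3 -c "
from h import *
go(3,z=.1085)"
```

```text
t: 13.7
ee_pos: [0.6185, -0.0537, 0.1085]
ee_rot: [-0.006, -0.0, 1.0, -0.0]
contact_force: [5.9, 3.4, 2.4]
finger_gap: 0.0169
phi -0.633 r 45.07 Frad 2.77 Fcw-resist 6.22 t 13.7
[[[2.9, -3.4, 0.1], [0, 0, 0]], [[6.1, -6.6, 0.1], [0, 0, 0]], [[9.6, -9.5, 0.2], [0, 0, 0]]]
```

```bash
python3 -m pendant '[[[2,-2.2,0],[0,0,0]],[[3.6,-4.2,0],[0,0,0]],[[3.6,-4.2,0],[0,0,0]],[[3.6,-4.2,0],[0,0,0]]]'; python3 -c "
from h import *
go(1,z=.1085);st()"
```

```text
t: 14.1
ee_pos: [0.6155, -0.057, 0.1087]
ee_rot: [-0.005, -0.001, 1.0, 0.001]
contact_force: [7.0, 4.6, 2.6]
finger_gap: 0.0173
phi -0.734 r 44.84 Frad 2.16 Fcw-resist 8.11 t 14.1
[[[3.1, -3.3, 0.2], [0, 0, 0]]]
t 14.1 p [ 0.6155 -0.057   0.1087] F [7.04 4.57 2.65] gap 0.0173 tooly [-0.0018  1.      0.0015] q [-0.303  0.185 -0.037  1.359 -0.002 -0.305]
```

```bash
python3 -m pendant '[[[0,0,0],[0,0,0]],[[0,0,0],[0,0,0]],[[0,0,0],[0,0,0]],[[0,0,0],[0,0,0]],[[0,0,0],[0,0,0]]]' 0.3; python3 -m pendant '[[[0,0,-30],[0,0,0]],[[0,0,-60],[0,0,0]],[[0,0,-90],[0,0,0]],[[0,0,-120],[0,0,0]],[[60,40,-120],[0,0,0]],[[100,70,-120],[0,0,0]],[[140,110,-120],[0,0,0]],[[160,150,-120],[0,0,0]],[[170,190,-120],[0,0,0]],[[170,230,-120],[0,0,0]],[[170,270,-120],[0,0,0]],[[170,300,-120],[0,0,0]],[[170,300,-120],[0,0,0]],[[170,300,-120],[0,0,0]]]'; python3 - <<'E'
from h import *
from station import manip
import cv2
st()
for n,a in(("top",(130,260,165,325)),("scene",(140,310,170,310))):
    s=manip.snapshot(n); np.savez(f"{n}2.npz",pixels=s["pixels"]); k=4.5 if n=="top" else 3.5
    cv2.imwrite(f"pics/{n}2.png",cv2.resize(s["pixels"][a[0]:a[1],a[2]:a[3],::-1],None,fx=k,fy=k,interpolation=2))
E
```

```text
t: 14.6
ee_pos: [0.6152, -0.0571, 0.1084]
ee_rot: [-0.005, -0.001, 1.0, 0.001]
contact_force: [0.6, -0.2, -0.8]
finger_gap: 0.0557
t: 16.0
ee_pos: [0.4458, 0.2427, 0.2306]
ee_rot: [-0.006, -0.002, 1.0, 0.001]
contact_force: [-0.8, -0.7, -0.3]
finger_gap: 0.0552
t 16.0 p [0.4458 0.2427 0.2306] F [-0.8  -0.74 -0.34] gap 0.0552 tooly [-0.0033  1.      0.0011] q [ 0.238 -0.165 -0.168  1.578  0.004  0.235]
```

View pics/top2.png

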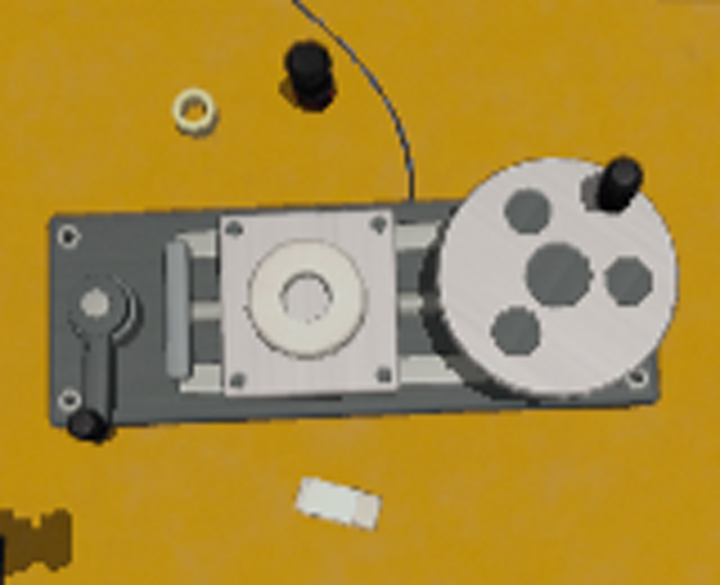

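View pics/scene2.png

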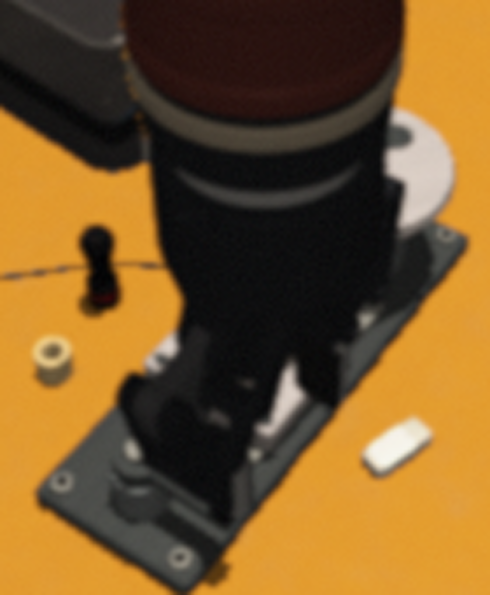

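```bash
python3 - <<'E'
from h import *
import cv2
g=lambda p:cv2.cvtColor(np.load(p)["pixels"],cv2.COLOR_RGB2GRAY).astype(np.float32)
a,b=g("top0.npz"),g("top2.npz")
def ecc(y0,y1,x0,x1):
    W=np.eye(2,3,dtype=np.float32)
    m=np.zeros_like(a,np.uint8)
    cc,W=cv2.findTransformECC(a[y0:y1,x0:x1],b,np.array([[1,0,x0],[0,1,y0]],np.float32),cv2.MOTION_TRANSLATION,(3,200,1e-6),None,1)
    return W[0,2]-x0,W[1,2]-y0,cc
for nm,w in dict(slide=(180,214,218,250),gauge=(181,211,219,248),slide2=(176,219,213,254),lever=(192,230,175,197),stamp=(137,158,225,242),eraser=(234,250,228,252)).items(): print(nm,ecc(*w))
for z,u in((.04,234),(.058,234)):
    p=ray("top",u,197,z);q=ray("top",u-1,197,z);print("mm/px",(q-p)*1e3)
E
```

```text
slide (np.float32(-0.8755493), np.float32(0.04185486), 0.9440357701284112)
gauge (np.float32(-0.8477783), np.float32(0.08758545), 0.9416195000670551)
slide2 (np.float32(-0.8890228), np.float32(0.038742065), 0.9827848010157176)
lever (np.float32(0.00039672852), np.float32(0.011779785), 0.9993924082603205)
stamp (np.float32(-0.006713867), np.float32(-0.0050964355), 0.999603125928265)
eraser (np.float32(0.010192871), np.float32(-0.0042419434), 0.9996351346784799)
mm/px [0.01232242 2.23087636 0.        ]
mm/px [0.0120809  2.18715068 0.        ]
```

The top view shows the slide shifted left by about 0.85–0.89 px, which is 1.86–1.96 mm, and nothing else has moved. I'll move the arm clear to cross-check with the scene camera before locking.

```bash
python3 -m pendant '[[[0,-30,-20],[0,0,0]],[[0,-70,-40],[0,0,0]],[[0,-115,-40],[0,0,0]],[[0,-160,-40],[0,0,0]],[[0,-205,-40],[0,0,0]],[[0,-250,-40],[0,0,0]],[[0,-295,-40],[0,0,0]],[[0,-340,-40],[0,0,0]],[[0,-385,-40],[0,0,0]],[[0,-430,-40],[0,0,0]],[[0,-475,-40],[0,0,0]],[[0,-515,-40],[0,0,0]],[[0,-540,-40],[0,0,0]],[[0,-540,-40],[0,0,0]]]'; python3 - <<'E'
from h import *
from station import manip
import cv2
for n in("top","scene"):
    s=manip.snapshot(n); np.savez(f"{n}3.npz",pixels=s["pixels"]); cv2.imwrite(f"pics/{n}3.png",s["pixels"][:,:,::-1])
g=lambda p:cv2.cvtColor(np.load(p)["pixels"],cv2.COLOR_RGB2GRAY).astype(np.float32)
for n,wins in dict(top=((180,214,218,250),(176,219,213,254),(181,211,219,248)),scene=((222,262,214,270),(218,250,226,258))).items():
    a,b=g(n+"0.npz"),g(n+"3.npz")
    for y0,y1,x0,x1 in wins:
        cc,W=cv2.findTransformECC(a[y0:y1,x0:x1],b,np.array([[1,0,x0],[0,1,y0]],np.float32),cv2.MOTION_TRANSLATION,(3,200,1e-6),None,1)
        d=np.array([W[0,2]-x0,W[1,2]-y0]); 
        c0=np.array([(x0+x1)/2,(y0+y1)/2]); p=ray(n,*c0,.045);q=ray(n,*(c0+d),.045)
        print(n,d.round(3),round(cc,3),"mm",((q-p)*1e3).round(2))
E
```

```text
t: 17.5
ee_pos: [0.4455, -0.3021, 0.2693]
ee_rot: [-0.006, 0.002, 1.0, 0.001]
contact_force: [0.2, -0.5, 0.6]
finger_gap: 0.0557
top [-0.872  0.035] 0.944 mm [-0.07  1.93  0.  ]
top [-0.889  0.039] 0.983 mm [-0.08  1.97  0.  ]
top [-0.858  0.082] 0.941 mm [-0.17  1.9   0.  ]
scene [-0.512  0.612] 0.997 mm [-0.1   1.85  0.  ]
scene [-0.529  0.602] 0.994 mm [-0.08  1.9   0.  ]
```

View pics/scene3.png

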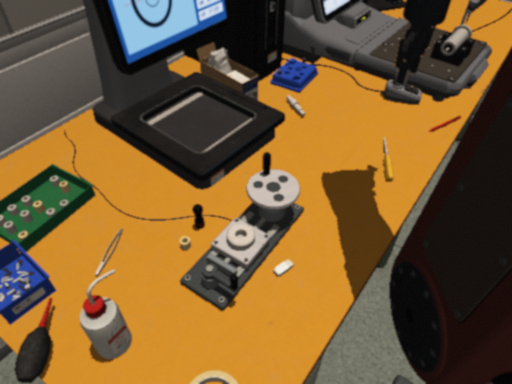

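Both cameras agree on about 1.85–1.97 mm, which fits the force estimate of about 2 mm. Now the lever: its pin is at about (0.516,0.191) and its pivot at (0.575,0.193). I'll cage the pin loosely and turn the tool with it.

```bash
python3 -c "
from h import *
print(rel([.516,.191,.15],np.pi/2))"
```

```text
(array([-70.47, 490.02, 120.02]), array([ 0.00185267, -0.01146291, -0.00155924]))
```

```bash
python3 -m pendant '[[[0,40,0],[0,0,0]],[[0,85,0],[0,-0.01,0]],[[0,130,0],[0,-0.01,0]],[[0,175,0],[0,-0.01,0]],[[0,220,0],[0,-0.01,0]],[[-10,265,0],[0,-0.01,0]],[[-20,310,0],[0,-0.01,0]],[[-30,355,0],[0,-0.01,0]],[[-45,400,0],[0,-0.01,0]],[[-58,440,10],[0,-0.01,0]],[[-66,470,30],[0,-0.01,0]],[[-70.5,485,60],[0,-0.01,0]],[[-70.5,490,90],[0,-0.01,0]],[[-70.5,490,120],[0,-0.01,0]],[[-70.5,490,120],[0,-0.01,0]],[[-70.5,490,120],[0,-0.01,0]]]' 0; python3 -c "
from h import *
st();print(rel([.516,.191,.061],np.pi/2))"
```

```text
t: 19.2
ee_pos: [0.5154, 0.1912, 0.1509]
ee_rot: [-0.001, 0.001, 1.0, 0.001]
contact_force: [-0.0, -0.2, 0.8]
finger_gap: 0.0429
t 19.2 p [0.5154 0.1912 0.1509] F [-0.02 -0.21  0.83] gap 0.0429 tooly [0.0011 1.     0.0018] q [ 0.116 -0.048 -0.203  1.417  0.002  0.117]
(array([-0.75, -0.38, 89.89]), array([ 0.00182828, -0.0015868 , -0.00111089]))
```

```bash
python3 -m pendant '[[[0,0,30],[0,0,0]],[[0,0,55],[0,0,0]],[[0,0,75],[0,0,0]],[[0,0,85],[0,0,0]],[[0,0,89],[0,0,0]],[[0,0,89],[0,0,0]],[[0,0,89],[0,0,0]]]' 0; python3 -m pendant '[[[0,0,0],[0,0,0]],[[0,0,0],[0,0,0]],[[0,0,0],[0,0,0]],[[0,0,0],[0,0,0]]]' -0.45; python3 - <<'E'
from h import *
from station import manip
import cv2
st()
for n,a in(("top",(130,260,165,325)),("scene",(190,320,170,290))):
    s=manip.snapshot(n); cv2.imwrite(f"pics/{n}4.png",cv2.resize(s["pixels"][a[0]:a[1],a[2]:a[3],::-1],None,fx=4.5,fy=4.5,interpolation=2))
Pv=np.array([.575,.193])
E
```

```text
t: 19.9
ee_pos: [0.5162, 0.1914, 0.0635]
ee_rot: [0.0, 0.001, 1.0, 0.001]
contact_force: [0.5, -0.4, -0.0]
finger_gap: 0.0425
t: 20.3
ee_pos: [0.5163, 0.1915, 0.0636]
ee_rot: [0.0, 0.001, 1.0, 0.001]
contact_force: [0.1, -0.2, 1.5]
finger_gap: 0.0237
t 20.3 p [0.5163 0.1915 0.0636] F [ 0.15 -0.19  1.45] gap 0.0237 tooly [0.0012 1.     0.0021] q [ 0.116 -0.008 -0.324  1.254  0.002  0.118]
```

View pics/scene4.png

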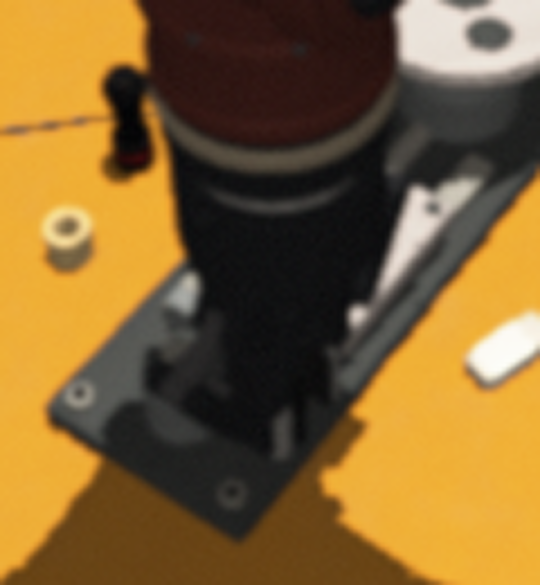

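```bash
python3 -c "
from h import *
Pv=np.array([.575,.193])
for th in np.arange(.1,1.45,.1):
    a=np.pi+.034-th; print(round(th,2),rel([Pv[0]+.0595*np.cos(a),Pv[1]+.0595*np.sin(a),.063],np.pi/2-th))"
```

```text
0.1 (array([0.57, 5.48, 0.49]), array([0.00207351, 0.00031517, 0.0987912 ]))
0.2 (array([-0.11, 11.39,  0.5 ]), array([0.00208926, 0.00021141, 0.19879117]))
0.3 (array([-1.38, 17.2 ,  0.51]), array([2.10157722e-03, 1.06946058e-04, 2.98791128e-01]))
0.4 (array([-3.22, 22.86,  0.53]), array([2.11043383e-03, 1.78250398e-06, 3.98791091e-01]))
0.5 (array([-5.62, 28.3 ,  0.54]), array([ 2.11581055e-03, -1.04087330e-04,  4.98791054e-01]))
0.6 (array([-8.54, 33.47,  0.55]), array([ 2.11767586e-03, -2.10669839e-04,  5.98791016e-01]))
0.7 (array([-11.97,  38.33,   0.56]), array([ 2.11599076e-03, -3.17972938e-04,  6.98790978e-01]))
0.8 (array([-15.87,  42.83,   0.57]), array([ 2.11070849e-03, -4.26006120e-04,  7.98790939e-01]))
0.9 (array([-20.2 ,  46.91,   0.58]), array([ 2.10177415e-03, -5.34780526e-04,  8.98790900e-01]))
1.0 (array([-24.91,  50.53,   0.59]), array([ 2.08912430e-03, -6.44309031e-04,  9.98790860e-01]))
1.1 (array([-29.96,  53.67,   0.6 ]), array([ 2.07268646e-03, -7.54606346e-04,  1.09879082e+00]))
1.2 (array([-35.3 ,  56.29,   0.61]), array([ 2.05237855e-03, -8.65689130e-04,  1.19879078e+00]))
1.3 (array([-40.88,  58.36,   0.61]), array([ 2.02810821e-03, -9.77576129e-04,  1.29879073e+00]))
1.4 (array([-46.63,  59.87,   0.62]), array([ 1.99977204e-03, -1.09028833e-03,  1.39879069e+00]))
```

```bash
python3 -m pendant '[[[0.3,2.7,0],[0,0,0.05]],[[0.5,5.5,0],[0,0,0.1]],[[0.2,8.4,0],[0,0,0.15]],[[-0.1,11.4,0],[0,0,0.2]],[[-1.4,17.2,0],[0,0,0.3]],[[-1.4,17.2,0],[0,0,0.3]]]'; python3 -c "
from h import *
st()
Pv=np.array([.575,.193])
for th in np.arange(.4,1.45,.1):
    a=np.pi+.034-th; print(round(th,2),rel([Pv[0]+.0595*np.cos(a),Pv[1]+.0595*np.sin(a),.063],np.pi/2-th))"
```

```text
t: 21.0
ee_pos: [0.5175, 0.2088, 0.0634]
ee_rot: [-0.0, 0.151, 0.989, 0.001]
contact_force: [0.8, 0.2, 0.2]
finger_gap: 0.0236
t 21.0 p [0.5175 0.2088 0.0634] F [0.82 0.19 0.22] gap 0.0236 tooly [0.2978 0.9546 0.0018] q [ 0.148  0.015 -0.301  1.254  0.002  0.451]
0.4 (array([-0.24,  5.79,  0.4 ]), array([ 0.00174806, -0.00054539,  0.09759144]))
0.5 (array([-0.91, 11.7 ,  0.41]), array([ 0.00172073, -0.00063285,  0.19759141]))
0.6 (array([-2.17, 17.51,  0.42]), array([ 0.00169044, -0.00071955,  0.29759138]))
0.7 (array([-4.01, 23.17,  0.43]), array([ 0.00165717, -0.00080547,  0.39759135]))
0.8 (array([-6.4 , 28.61,  0.43]), array([ 0.00162089, -0.00089061,  0.49759132]))
0.9 (array([-9.32, 33.79,  0.44]), array([ 0.00158159, -0.00097497,  0.59759129]))
1.0 (array([-12.74,  38.65,   0.45]), array([ 0.00153923, -0.00105854,  0.69759127]))
1.1 (array([-16.64,  43.15,   0.46]), array([ 0.00149377, -0.0011413 ,  0.79759124]))
1.2 (array([-20.96,  47.24,   0.46]), array([ 0.00144515, -0.00122325,  0.89759121]))
1.3 (array([-25.67,  50.87,   0.46]), array([ 0.00139334, -0.00130436,  0.99759118]))
1.4 (array([-30.72,  54.01,   0.47]), array([ 0.00133826, -0.00138463,  1.09759114]))
```

```bash
python3 - <<'E'
from station import manip
import cv2
for n,a in(("top",(150,240,165,265)),("scene",(190,320,170,290))):
    s=manip.snapshot(n); cv2.imwrite(f"pics/{n}5.png",cv2.resize(s["pixels"][a[0]:a[1],a[2]:a[3],::-1],None,fx=4.5,fy=4.5,interpolation=2))
print(manip.sense()["contact_force"])
E
```

```text
[-0.39428767  0.00201745  0.56994919]
```

View pics/top5.png

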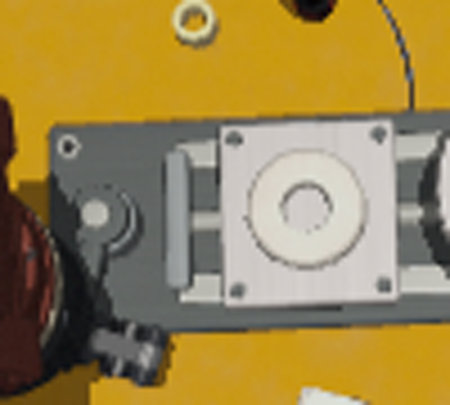

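View pics/scene5.png

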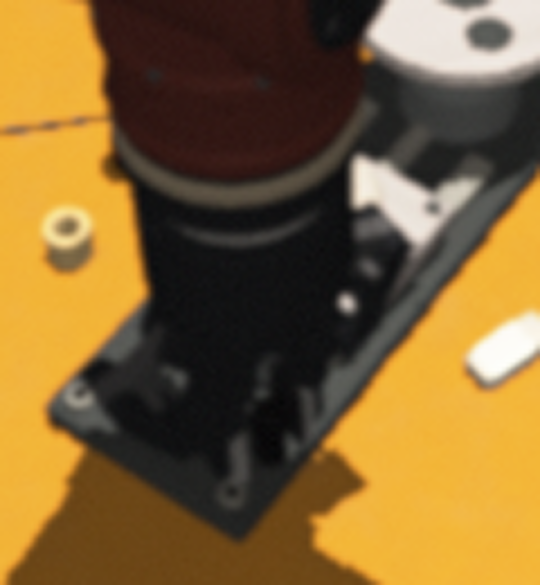

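The top crop shows the lever arm tilting left from (95,213) towards (85,290), so it is following the tool. I'll continue to the stop.

```bash
python3 -m pendant '[[[-0.2,5.8,0],[0,0,0.1]],[[-0.9,11.7,0],[0,0,0.2]],[[-2.2,17.5,0],[0,0,0.3]],[[-4,23.2,0],[0,0,0.4]],[[-6.4,28.6,0],[0,0,0.5]],[[-9.3,33.8,0],[0,0,0.6]],[[-12.7,38.7,0],[0,0,0.7]],[[-16.6,43.2,0],[0,0,0.8]],[[-16.6,43.2,0],[0,0,0.8]]]'; python3 -c "
from h import *
st()
Pv=np.array([.575,.193])
for th in np.arange(1.15,1.45,.05):
    a=np.pi+.034-th; print(round(th,2),rel([Pv[0]+.0595*np.cos(a),Pv[1]+.0595*np.sin(a),.063],np.pi/2-th))"
```

```text
t: 22.0
ee_pos: [0.546, 0.2452, 0.0633]
ee_rot: [-0.001, 0.522, 0.853, 0.001]
contact_force: [0.1, -0.1, -0.6]
finger_gap: 0.0235
t 22.0 p [0.546  0.2452 0.0633] F [ 0.14 -0.06 -0.59] gap 0.0235 tooly [8.900e-01 4.559e-01 8.000e-04] q [ 0.203  0.137 -0.173  1.26   0.002  1.3  ]
1.15 (array([-0.16,  3.08,  0.29]), array([ 0.00071699, -0.00231693,  0.05259646]))
1.2 (array([-0.29,  6.06,  0.29]), array([ 0.00065906, -0.00233488,  0.10259643]))
1.25 (array([-0.57,  9.02,  0.29]), array([ 0.00060081, -0.00235188,  0.15259641]))
1.3 (array([-1.  , 11.96,  0.29]), array([ 0.00054223, -0.00236791,  0.20259638]))
1.35 (array([-1.57, 14.88,  0.29]), array([ 0.00048333, -0.00238299,  0.25259636]))
1.4 (array([-2.29, 17.77,  0.29]), array([ 0.0004241 , -0.0023971 ,  0.30259634]))
1.45 (array([-3.15, 20.61,  0.29]), array([ 0.00036454, -0.00241025,  0.35259631]))
```

```bash
python3 -m pendant '[[[-0.2,3.1,0],[0,0,0.05]],[[-0.3,6,0],[0,0,0.1]],[[-0.6,9,0],[0,0,0.15]],[[-1,12,0],[0,0,0.2]]]'; python3 -m pendant '[[[0,1.5,0],[0,0,0]],[[0,2.5,0],[0,0,0]]]';python3 - <<'E'
from h import *
from station import manip
import cv2
st()
for n,a in(("top",(150,240,145,245)),):
    s=manip.snapshot(n); cv2.imwrite(f"pics/{n}6.png",cv2.resize(s["pixels"][a[0]:a[1],a[2]:a[3],::-1],None,fx=5,fy=5,interpolation=2))
E
```

```text
t: 22.4
ee_pos: [0.5566, 0.2497, 0.0632]
ee_rot: [-0.001, 0.603, 0.798, 0.001]
contact_force: [-2.0, 0.3, 0.2]
finger_gap: 0.0234
t: 22.6
ee_pos: [0.5586, 0.2503, 0.063]
ee_rot: [-0.002, 0.601, 0.799, 0.0]
contact_force: [-2.8, 1.6, 0.3]
finger_gap: 0.0236
t 22.6 p [0.5586 0.2503 0.063 ] F [-2.81  1.58  0.29] gap 0.0236 tooly [ 0.9609  0.2769 -0.0013] q [ 0.206  0.18  -0.127  1.265  0.003  1.497]
```

View pics/top6.png

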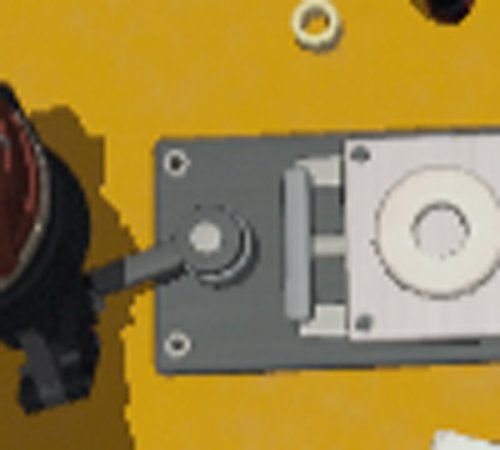

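The lever is close, at roughly 1.2 rad. I'll push on until I feel the stop.

```bash
python3 -m pendant '[[[0,1.5,0],[0,0,0.02]],[[-0.2,3,0],[0,0,0.05]]]'; python3 -m pendant '[[[0,1,0],[0,0,0.02]],[[-0.1,2,0],[0,0,0.04]]]';python3 -m pendant '[[[0,1,0],[0,0,0.02]],[[-0.1,1.5,0],[0,0,0.02]]]'
```

```text
t: 22.85
ee_pos: [0.5616, 0.251, 0.063]
ee_rot: [-0.002, 0.622, 0.783, 0.0]
contact_force: [-2.5, 1.9, 0.4]
finger_gap: 0.0232
t: 23.05
ee_pos: [0.5622, 0.2509, 0.0627]
ee_rot: [-0.003, 0.638, 0.77, -0.001]
contact_force: [-12.2, -3.4, 6.6]
finger_gap: 0.0237
t: 23.25
ee_pos: [0.5622, 0.2506, 0.0626]
ee_rot: [-0.003, 0.646, 0.763, -0.003]
contact_force: [-11.5, -2.1, 7.6]
finger_gap: 0.0236
```

The stop is felt: about 12 N with no further motion. I'll centre the cage, open and lift.

```bash
python3 -m pendant '[[[0,-2,0],[0,0,0]],[[0,-3.5,0],[0,0,0]],[[0,-3.5,0],[0,0,0]]]'; python3 -m pendant '[[[0,0,0],[0,0,0]],[[0,0,0],[0,0,0]],[[0,0,0],[0,0,0]]]' 0; python3 -m pendant '[[[0,0,-20],[0,0,0]],[[0,0,-50],[0,0,0]],[[0,0,-90],[0,0,0]],[[0,0,-130],[0,0,0]],[[20,30,-160],[0,0,0]],[[50,30,-180],[0,0,0]],[[80,20,-180],[0,0,0]],[[110,10,-180],[0,0,0]],[[140,0,-180],[0,0,0]],[[170,0,-180],[0,0,0]],[[190,0,-180],[0,0,0]],[[190,0,-180],[0,0,0]],[[190,0,-180],[0,0,0]]]'; python3 - <<'E'
from h import *
from station import manip
import cv2
st()
n="top";a=(130,260,145,325)
s=manip.snapshot(n);b=cv2.cvtColor(s["pixels"],cv2.COLOR_RGB2GRAY).astype(np.float32); cv2.imwrite(f"pics/{n}7.png",cv2.resize(s["pixels"][a[0]:a[1],a[2]:a[3],::-1],None,fx=4.4,fy=4.4,interpolation=2))
A=cv2.cvtColor(np.load("top0.npz")["pixels"],cv2.COLOR_RGB2GRAY).astype(np.float32)
for y0,y1,x0,x1 in((180,214,218,250),(176,219,213,254),(181,211,219,248)):
    cc,W=cv2.findTransformECC(A[y0:y1,x0:x1],b,np.array([[1,0,x0],[0,1,y0]],np.float32),cv2.MOTION_TRANSLATION,(3,200,1e-6),None,1);print(W[0,2]-x0,cc)
E
```

```text
t: 23.55
ee_pos: [0.5591, 0.25, 0.0627]
ee_rot: [-0.003, 0.646, 0.763, -0.002]
contact_force: [-0.4, 0.2, -0.4]
finger_gap: 0.0236
t: 23.85
ee_pos: [0.5593, 0.25, 0.0628]
ee_rot: [-0.003, 0.646, 0.763, -0.002]
contact_force: [-1.1, -1.0, 0.4]
finger_gap: 0.0426
t: 25.15
ee_pos: [0.5292, 0.4373, 0.2428]
ee_rot: [-0.003, 0.646, 0.763, -0.002]
contact_force: [-1.4, -0.3, -0.6]
finger_gap: 0.0429
t 25.15 p [0.5292 0.4373 0.2428] F [-1.41 -0.26 -0.62] gap 0.0429 tooly [ 0.9862  0.1655 -0.0073] q [0.499 0.395 0.454 1.635 0.004 1.904]
-0.84114075 0.944325532296853
-0.88739014 0.982853588797018
-0.85305786 0.9412072212342385
```

View pics/top7.png

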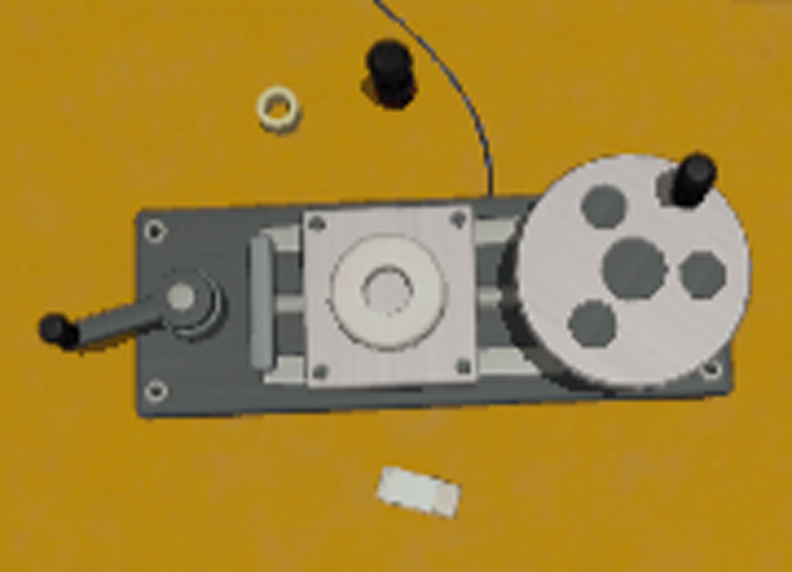

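The lever now points left: its pin is at crop (54,328), with the pivot at (180,297). The slide position is unchanged and the bystanders are in place. I'll check the lever angle, then hand in.

```bash
python3 - <<'E'
from h import *
p=ray("top",145+54.5/4.4-.4,130+328.5/4.4-.4,.088);v=ray("top",145+180.5/4.4-.4,130+297.5/4.4-.4,.06)
d=p-v;print(p,v,np.hypot(*d[:2]),np.pi+.034-np.arctan2(d[1],d[0]))
from station import manip
manip.close_job()
E
```

```text
[0.55543119 0.24871766 0.088     ] [0.57419469 0.19368979 0.06      ] 0.058138935733995756 1.2761779645653686
the job is handed in; nothing more can be done
```

I wound the handwheel one full turn past the bite, swung the lock lever to its stop and handed the job in at about 25 s. The hand-in gives no verdict.

- **Bite:** The wheel turned freely for about 1.9 rad. It then bit somewhere in a window of about 0.45 rad, where the force along the grip's path rose from near 0 to about 7.9 N. I took the middle of that window as the bite and wound one turn from there.
- **Slide:** The grip force and wheel angle put the feed between about 1.93 and 2.07 mm. The two cameras read 1.85 to 1.97 mm. The camera figures sit slightly low, but all are inside the ±0.2 mm allowed. A further top-camera check after locking showed no change in the slide.
- **Sideways force:** The highest force I read at the wheel was about 9 N, against the 25 N limit. I only saw readings at the end of each move.
- **Lever:** I felt the stop at about 12 N with no further motion, and the picture puts the lever at about 1.28 rad.
- **Bystanders:** The stamp, bushing and eraser look unmoved in the last picture. An image match of the stamp and eraser after the winding showed no shift; I made no such match for the bushing.
- **Arm:** It was left clear of everything at hand-in.

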